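# Fit a porcelain lampholder onto the three studs of a round wiring box

## Task

Pick up the white porcelain lampholder and fit it on the round blue wiring box: turn it until all three studs go through the three holes of its base, slide it on and press it down fully home, so that the stiff grey seal ring is pushed down flush with the box rim. Be gentle, because porcelain chips: never push it against the box with more than 40 N. Let go of it there, upright and centred, and leave the other things on the board where they are.

Things in the scene. Friction and masses are not known exactly. Their poses are not given: they have to be found in the camera images.
- lampholder_mid (a point): White porcelain lampholder standing upright, loose, 0.25 kg: round base disc 104 mm across, 8 mm thick, with a straight round neck 40 mm across on it; 70 mm high in all. A collar at the neck's foot, 56 narrowing to 42 mm across, ends 18 mm above the underside; grip the neck above it. This point is on its axis, 35 mm above the underside; z is up the neck.
- lampholder: The same lampholder; origin at the centre of its underside, axes as for its point. Three plain through holes 10 mm across in the base, on a circle of 36 mm radius, 120 degrees apart, one of them in the x direction; the three positions are alike and any will do. Pushed against the box with more than 40 N the porcelain chips.
- box_rim (a point): Centre of the mouth of the round blue plastic wiring box, level with its rim; z up. The box is open on top, 106 mm across, 50 mm high, screwed to the board. Three upright steel studs 6 mm across with round tips stand in it on a circle of 36 mm radius about its axis, 120 degrees apart, tips 14 mm above the rim. For their angle see box_foot.
- box_foot (a point): Centre of the box's underside, axes as for box_rim. The studs' angle is not measured: one stud lies 0.25 to 1.25 rad anticlockwise (from above) of x, anew each time. Look, or feel for it: rest the lampholder lightly on the tips and turn it until the studs spring up into its holes. Their bracket is sprung: the three sink together by up to 5 mm (2 N at first, 10 N fully down).
- round_box: The whole round wiring box with its studs and seal ring; origin and axes as for box_foot.
- seal_ring (a joint): Grey plastic seal ring around the inside of the box's mouth, 84 mm inside and 99 mm outside diameter. Joint value in m: 0 when it stands 6 mm proud of the rim, 0.006 when pushed down flush with the rim. It slides stiffly, taking about 6 N (the lampholder's own weight does not move it), and stays where it is pushed. Only at its end stop is it hard.
- board_top (a point): Centre of the top face of the plywood board, 12 mm above the table; 500 mm along x by 960 mm along y; every thing listed here stands on it.
- screwdriver: Screwdriver lying on the board; bystander.
- nut_driver: Nut driver with a black handle, 170 mm long, lying on the board; bystander.
- pliers: Pliers with red grips lying on the board; bystander.
- tape_roll: Black roll of tape lying flat, 76 mm across, 19 mm high; bystander.
- connector_tub: Small white plastic bowl, 70 mm across, 45 mm high; bystander.
Things that resemble listed ones, but are neither listed nor needed, are in the scene too. There is more than one size of the lampholder; the job needs the smaller.

How it is judged:
By the outcome, as a careful person would: the job done as asked, in the order asked, and still so for the second after the job is handed in, with the robot touching nothing.
It also fails if it takes over 53 s, if anything falls off the work surface, if the arm or the gripper's body presses on something with over 40 N, if the wrist force passes 120 N, or if a joint passes its speed limit or range.

## Robot

A 7-joint arm with a two-finger parallel gripper is mounted at the origin on the work surface. World frame = base frame: x ahead of the robot, y to its left, z up, the work surface at z = 0. Lengths are in m, angles in rad, forces in N, time in s.
With the tool pointing down it reaches from about 0.425 to 0.925 m from the base axis. Payload 6.8 kg.
Tool frame: the origin (TCP) lies at the very end of the fingers, on their centre line; the grasp point (between the pads) lies 19 mm behind it (manip.pinch_z is the distance from the TCP to the grasp point, in m); x points along the fingers, y is the direction in which the jaws open and shut, and the axes are right-handed (so a half turn about x gives the same grasp; the last joint's range is limited). The gripper opens to 88 mm and grips with 3 to 60 N. Pads are 20 mm wide; open, the fingers measure 115 mm over their backs; the gripper's body (75 mm by 178 mm) begins 61 mm behind the grasp point.
Start: joints at [-1.276, 0.477, 0.022, 1.555, -0.011, 1.109, -0.083], TCP at [0.265, 0.621, 0.194] pointing down, gripper open.
Joint ranges: [-2.96, 2.96], [-0.34, 2.1], [-1.41, 1.46], [0.24, 2.44], [-1.37, 4.51], [0.17, 1.92], [-2.96, 2.96]. Speed limits (rad/s): [2.39, 2.39, 3.14, 3.14, 3.14, 3.14, 3.14].

## Interface

Orientations are given as a rotation vector (axis times angle).
In Python, from station import manip gives the robot as it stands.
- The arm moves only by the shell command python3 -m pendant 'ROWS' [FORCE]. ROWS is JSON, a list of rows, each an object with "hand": the finger opening in cm, from 0 to 8.78; "travel": the shift along the tool's x, y, z in cm, a list of three; "delta_rot": the turn, a rotation vector about the tool's x, y, z in degrees, a list of three. In form: [{"hand": hand, "travel": [x, y, z], "delta_rot": [ax, ay, az]}, ...]. A call has exactly 8 rows; each row shifts and turns the commanded pose from where the row before left it, along the tool's axes as they then stand; what a row does not reach is not made up. A row lasts 1/12 s, in which the tool goes at most 41.7 mm and 7.16 degrees, less where a joint would pass 70% of its speed; a pose out of reach is approached as far as the arm can. A call with a gripper value outside its range is refused whole. The fingers move at their own pace and stop on an object; FORCE is the grip in N (left out, the last holds). Time passes only in rows, so rows that do not move let the fingers close, or fill a call up. It gives the time, the measured TCP pose, the force and the opening at its end, in the units of the state.
- manip.sense(): the state, without advancing time (a new reading comes with each control period).
- manip.get_image(name): name is "scene" or "top"; returns (picture, depth): 384x512x3 uint8, blue, green, red; 384x512 float32, m along the optical axis (not along the pixel's ray), 0 where there is no reading.
- manip.get_calibration(name): a dict with "intrinsics" (3x3 intrinsics, pixels), "T" (4x4, takes a point from camera to world coordinates). Camera axes: x right, y down, z forward; pixel columns grow to the right and rows downward; lengths in m; the calibration is good to about 2 mm. A picture is of the moment at which its call begins. get_calibration takes no time and is no camera call.
- manip.sign_off(): hands the job in, once; it reports no verdict.
The state is a dict: "t": time; "q": joint angles; "qvel": joint speeds; "joint_efforts": joint torques, N m; "eef_pos": TCP position; "tool_rot": TCP orientation; "ft_force": force on the tool from outside, world axes, zero at the start; "torque": the same for the moment, N m; "grip_width": finger opening in m.
Only numpy, scipy, OpenCV 4.12 (cv2) and the standard library are available. Lean on these libraries where they do the work, as an engineer would, in place of code of your own. Each camera call takes 0.05 s, during which the arm holds its last target.

## Working session

There is one attempt and no reset: what is moved stays moved. The work goes in short steps, Python scripts to look and compute and a shell command to move; the robot and the scene stay as the last step left them, time stands still between calls to the robot, and variables do not carry over. Pictures are saved under pics/ and viewed, and the job is handed in when it is done.

```bash
ls; mkdir -p pics
cat > h.py <<'E'
from station import manip
import numpy as np, cv2
def shot(n,f):
    im,d=manip.get_image(n); cv2.imwrite(f'pics/{f}.png',im); np.savez(f'pics/{f}.npz',im=im,d=d); return im,d
E
python3 - <<'E'
from h import *
print(manip.sense())
for n in('scene','top'):
    shot(n,n+'0'); print(n,manip.get_calibration(n))
E
```

```text
pics
{'t': 0.0, 'q': array([-1.27611794,  0.47781692,  0.02233317,  1.55642641, -0.01149334,
        1.10932301, -0.08310652]), 'qvel': array([-7.61369670e-04, -5.91154774e-04,  1.45630193e-04, -1.62777045e-06,
       -2.17346570e-04,  6.84406079e-04, -7.06392181e-04]), 'joint_efforts': array([ 5.72959834e-04, -5.82851422e+01,  1.53459895e+00, -2.72592241e+01,
       -5.43886749e-02,  1.71318260e-02,  1.31936313e-04]), 'eef_pos': array([0.2643427 , 0.62037309, 0.19338096]), 'tool_rot': array([ 0.31449899,  1.54783929, -0.31739142]), 'ft_force': array([-0.22074547,  0.57581112,  0.30672362]), 'torque': array([-0.01820756, -0.00161174,  0.0569521 ]), 'grip_width': 0.08737563626532266}
scene {'intrinsics': array([[439.07250281,   0.        , 253.25400807],
       [  0.        , 439.07250281, 192.83232323],
       [  0.        ,   0.        ,   1.        ]]), 'T': array([[ 0.84255867,  0.34028434, -0.41749425,  1.01276094],
       [ 0.53835747, -0.55555194,  0.63366653, -0.83636352],
       [-0.01631295, -0.75866238, -0.65127972,  0.91450095],
       [ 0.        ,  0.        ,  0.        ,  1.        ]])}
top {'intrinsics': array([[362.85153131,   0.        , 256.0074631 ],
       [  0.        , 362.85153131, 186.20360256],
       [  0.        ,   0.        ,   1.        ]]), 'T': array([[ 7.84871590e-04, -9.98881223e-01,  4.72830371e-02,
         4.07860644e-01],
       [-9.99945949e-01, -2.93747040e-04,  1.03929611e-02,
         9.43162146e-03],
       [-1.03674444e-02, -4.72886385e-02, -9.98827463e-01,
         1.11591708e+00],
       [ 0.00000000e+00,  0.00000000e+00,  0.00000000e+00,
         1.00000000e+00]])}
```

View pics/scene0.png

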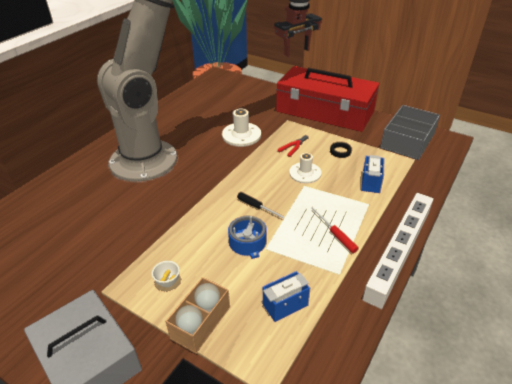

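View pics/top0.png

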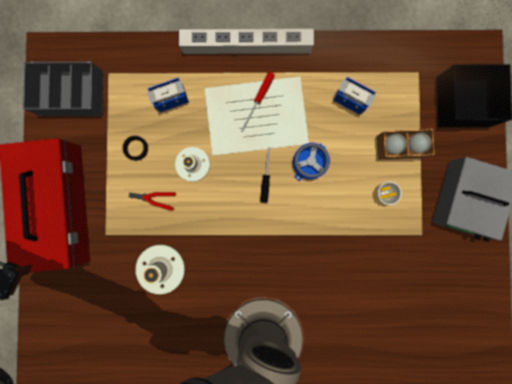

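The small lampholder is on the board at top (192,163) and scene (306,172). The box is at top (311,161) and scene (248,235). The larger lampholder is off the board at top (160,269). Next I'll zoom in.

Run:
```python
from h import *
t=np.load('pics/top0.npz')['im']; s=np.load('pics/scene0.npz')['im']
z=lambda im,u,v,r:cv2.resize(im[v-r:v+r,u-r:u+r],(400,300 if 0 else 400)[:2],interpolation=cv2.INTER_CUBIC)
cv2.imwrite('pics/z0.png',np.hstack([z(t,192,163,25),z(t,311,161,25)]))
cv2.imwrite('pics/z1.png',np.hstack([z(s,306,168,25),z(s,248,235,25)]))
```

```text
(no output)
```

View pics/z0.png

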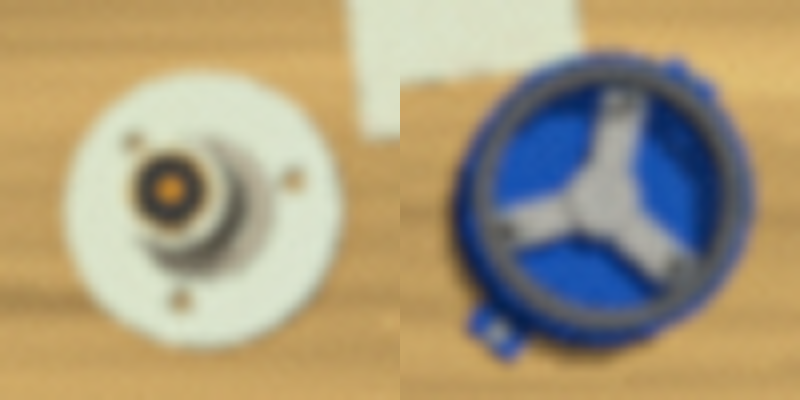

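View pics/z1.png

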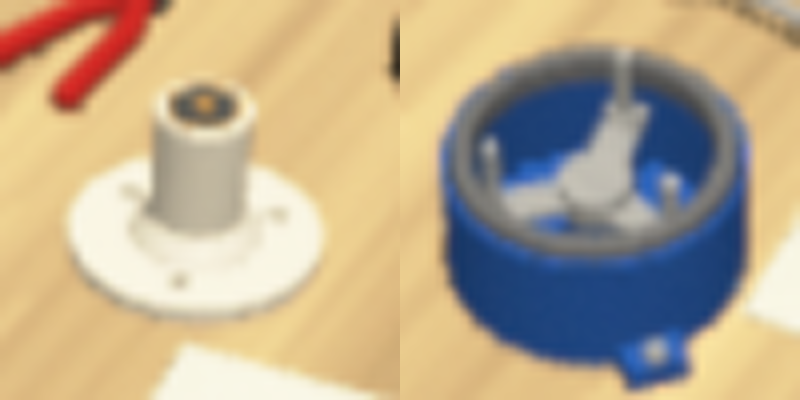

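```bash
cat >> h.py <<'E'
C={n:manip.get_calibration(n) for n in('scene','top')}
def ray(n,u,v):
    K=C[n]['intrinsics'];T=C[n]['T']
    d=T[:3,:3]@np.linalg.solve(K,np.array([u,v,1.])); return T[:3,3],d
def plane(n,u,v,z):
    o,d=ray(n,u,v); return o+d*(z-o[2])/d[2]
def tri(a,b):
    (o1,d1),(o2,d2)=ray('top',*a),ray('scene',*b)
    A=np.stack([d1,-d2],1); s=np.linalg.lstsq(A,o2-o1,rcond=None)[0]
    p,q=o1+s[0]*d1,o2+s[1]*d2; return (p+q)/2,np.linalg.norm(p-q)
def circ(P):
    A=np.c_[2*P[:,:2],np.ones(len(P))]; x=np.linalg.lstsq(A,(P[:,:2]**2).sum(1),rcond=None)[0]
    return x[:2],np.sqrt(x[2]+x[0]**2+x[1]**2)
E
python3 - <<'E'
from h import *
t=np.load('pics/top0.npz')['im']; s=np.load('pics/scene0.npz')['im']
def blob(im,m,u,v,r):
    mm=np.zeros(m.shape,np.uint8); mm[v-r:v+r,u-r:u+r]=m[v-r:v+r,u-r:u+r]
    c,_=cv2.findContours(mm,cv2.RETR_EXTERNAL,cv2.CHAIN_APPROX_NONE); return max(c,key=cv2.contourArea)[:,0]
# lampholder base, upsampled
def up(im,u,v,r,k=8):
    return cv2.resize(im[v-r:v+r,u-r:u+r],None,fx=k,fy=k,interpolation=cv2.INTER_CUBIC)
def back(P,u,v,r,k=8): return (P+0.5)/k-0.5+np.array([u-r,v-r])
def cont(m):
    c,_=cv2.findContours(m,cv2.RETR_EXTERNAL,cv2.CHAIN_APPROX_NONE); return max(c,key=cv2.contourArea)[:,0]
z=up(t,192,163,20); hsv=cv2.cvtColor(z,cv2.COLOR_BGR2HSV)
m=((hsv[...,1]<60)&(hsv[...,2]>110)).astype(np.uint8)*255
P=back(cont(m).astype(float),192,163,20)
W=np.array([plane('top',*p,0.018) for p in P]); c,r=circ(W); print('lamp top',c,r, np.std(np.linalg.norm(W[:,:2]-c,axis=1)))
e=cv2.fitEllipse(P.astype(np.float32)); print(e)
z=up(s,306,172,22); hsv=cv2.cvtColor(z,cv2.COLOR_BGR2HSV)
cv2.imwrite('pics/m.png',m)
# scene base: lower half only
# hand picked
zi=lambda x,y,u,v,r=25:((x+.5)/8-.5+u-r,(y+.5)/8-.5+v-r)
print('neck top',tri(zi(171,190,192,163),zi(205,104,306,168)))
for a,b in(((293,180),(180,282)),((180,300),(130,190)),((132,142),(279,215))):
  p=zi(*a,192,163); print('hole T',plane('top',*p,.02)); print('  S',plane('scene',*zi(*b,306,168),.02))
# box
z=up(t,311,161,24); hsv=cv2.cvtColor(z,cv2.COLOR_BGR2HSV)
for a,b in(((223,100),(223,52)),((107,230),(90,145)),((280,268),(270,182))):
  print('stud S',plane('scene',*zi(*b,248,235),.074),'foot T',plane('top',*zi(*a,311,161),.05))
print('ring T',)
m=((hsv[...,0]>100)&(hsv[...,0]<125)&(hsv[...,1]>150)).astype(np.uint8)*255
cv2.imwrite('pics/m2.png',np.hstack([m,z[...,2]]))
# grey hole/inner: ellipse bounds by eye of ring in zoom: outer x 476..742,y 58..328
for zz in(.068,):
  for q in((75,193),(342,193),(209,58),(209,328)): print(plane('top',*zi(*q,311,161),zz))
E
```

```text
lamp top [0.52815437 0.21568016] 0.052194151441698436 0.0002862723911929229
((192.03021240234375, 163.80255126953125), (34.04840087890625, 34.341163635253906), 78.9952392578125)
neck top (array([0.52741231, 0.21455491, 0.08499538]), np.float64(0.001058892473456784))
hole T [0.5392189  0.18141478 0.02      ]
  S [0.53703473 0.18159832 0.02      ]
hole T [0.49352062 0.22398714 0.02      ]
  S [0.49047727 0.22545571 0.02      ]
hole T [0.5537643  0.24285184 0.02      ]
  S [0.55133805 0.2424532  0.02      ]
stud S [ 0.52048819 -0.10588486  0.074     ] foot T [ 0.57104599 -0.14886821  0.05      ]
stud S [ 0.50690081 -0.16739101  0.074     ] foot T [ 0.52291708 -0.10589924  0.05      ]
stud S [ 0.56772251 -0.15020985  0.074     ] foot T [ 0.50886462 -0.16938227  0.05      ]
ring T
[ 0.53443558 -0.09243715  0.068     ]
[ 0.53439042 -0.18896932  0.068     ]
[ 0.58362951 -0.14122507  0.068     ]
[ 0.48541296 -0.14059051  0.068     ]
```

View pics/m2.png

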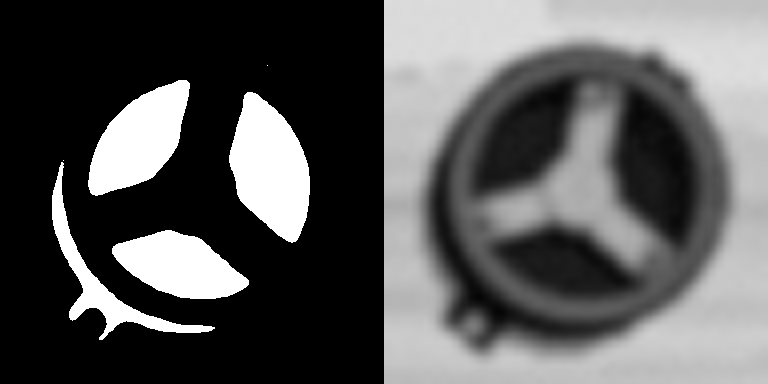

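```bash
cat >> h.py <<'E'
from scipy.spatial.transform import Rotation as R
def st():
    s=manip.sense(); M=R.from_rotvec(s['tool_rot']).as_matrix()
    print('t%.2f'%s['t'],'p',s['eef_pos'].round(4),'F',s['ft_force'].round(1),'T',s['torque'].round(2),'w%.4f'%s['grip_width'],'q6 %.2f'%s['q'][6],'tilt',(M[:2,0]*57.3).round(2),'yaw(y axis) %.2f'%np.degrees(np.arctan2(M[1,1],M[0,1])))
    return s,M
def go(p):
    s,M=st(); d=np.array(p)-s['eef_pos']; print('travel cm',(M.T@d*100).round(2))
E
python3 - <<'E'
from h import *
go([.527,.2158,.12]);s,M=st();print(M.round(4))
E
```

```text
t0.10 p [0.2644 0.6204 0.1935] F [-0.1  0.   0. ] T [ 0.01  0.01 -0.01] w0.0875 q6 -0.08 tilt [-0.03 -0.09] yaw(y axis) 66.92
travel cm [  7.39 -26.92  40.02]
t0.10 p [0.2644 0.6204 0.1935] F [-0.1  0.   0. ] T [ 0.01  0.01 -0.01] w0.0875 q6 -0.08 tilt [-0.03 -0.09] yaw(y axis) 66.92
[[-5.00e-04  3.92e-01  9.20e-01]
 [-1.60e-03  9.20e-01 -3.92e-01]
 [-1.00e+00 -1.70e-03  1.00e-04]]
```

```bash
python3 -m pendant '[{"hand":8.7,"travel":[0,-1.8,2.7],"delta_rot":[0,0,0]},{"hand":8.7,"travel":[0,-1.8,2.7],"delta_rot":[0,0,0]},{"hand":8.7,"travel":[0,-1.8,2.7],"delta_rot":[0,0,0]},{"hand":8.7,"travel":[0,-1.8,2.7],"delta_rot":[0,0,0]},{"hand":8.7,"travel":[0,-1.8,2.7],"delta_rot":[0,0,0]},{"hand":8.7,"travel":[0,-1.8,2.7],"delta_rot":[0,0,0]},{"hand":8.7,"travel":[0,-1.8,2.7],"delta_rot":[0,0,0]},{"hand":8.7,"travel":[0,-1.8,2.7],"delta_rot":[0,0,0]}]' 20
python3 -m pendant '[{"hand":8.7,"travel":[0.5,-1.8,2.7],"delta_rot":[0,0,0]},{"hand":8.7,"travel":[0.5,-1.8,2.7],"delta_rot":[0,0,0]},{"hand":8.7,"travel":[0.5,-1.8,2.7],"delta_rot":[0,0,0]},{"hand":8.7,"travel":[0.5,-1.8,2.7],"delta_rot":[0,0,0]},{"hand":8.7,"travel":[0.5,-1.8,2.7],"delta_rot":[0,0,0]},{"hand":8.7,"travel":[0.5,-1.8,2.7],"delta_rot":[0,0,0]},{"hand":8.7,"travel":[0.5,-1.7,2.4],"delta_rot":[0,0,0]},{"hand":8.7,"travel":[0,0,0],"delta_rot":[0,0,0]}]' 20
python3 - <<'E'
from h import *
go([.527,.2158,.12]);shot('scene','scene1')
E
```

```text
t: 0.77
eef_pos: [0.4073, 0.4022, 0.1941]
tool_rot: [0.316, 1.548, -0.316]
ft_force: [0.1, -0.6, 0.2]
grip_width: 0.087
t: 1.43
eef_pos: [0.5315, 0.2084, 0.1583]
tool_rot: [0.32, 1.546, -0.326]
ft_force: [-0.5, -0.2, -0.1]
grip_width: 0.0871
t1.43 p [0.5315 0.2084 0.1583] F [-0.5 -0.2 -0.1] T [-0.03  0.03 -0.01] w0.0871 q6 0.74 tilt [-0.   -0.24] yaw(y axis) 66.41
travel cm [ 3.83  0.52 -0.72]
```

View pics/scene1.png

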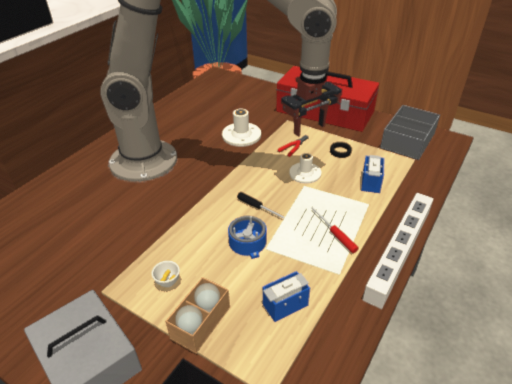

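Run:
```python
from h import *
s,M=st()
for n in('scene','top'):
    T=np.linalg.inv(C[n]['T']); 
    for p in (s['eef_pos'],[.527,.2158,.082]):
        c=T@np.r_[p,1]; print(n,C[n]['intrinsics']@c[:3]/c[2])
shot('top','top1');shot('scene','scene2')
a=np.load('pics/scene2.npz')['im'][60:200,230:390]
b=np.load('pics/top1.npz')['im'][90:230,120:280]
cv2.imwrite('pics/z2.png',cv2.resize(np.hstack([a,b]),(800,350),interpolation=cv2.INTER_CUBIC))
go([.527,.2158,.12])
```

```text
t1.48 p [0.5301 0.2118 0.1586] F [-0.3 -0.2  0.3] T [-0.02  0.06 -0.01] w0.0873 q6 0.74 tilt [-0.04 -0.13] yaw(y axis) 66.56
scene [308.20194629 136.87519389   1.        ]
scene [306.35724993 156.05685731   1.        ]
top [183.61937998 157.26330406   1.        ]
top [187.81443805 161.73150257   1.        ]
t1.58 p [0.5285 0.2162 0.159 ] F [ 0.2 -0.3  0.1] T [-0.01  0.01 -0.01] w0.0873 q6 0.74 tilt [-0.05  0.01] yaw(y axis) 66.90
travel cm [ 3.9  -0.1  -0.12]
```

View pics/z2.png

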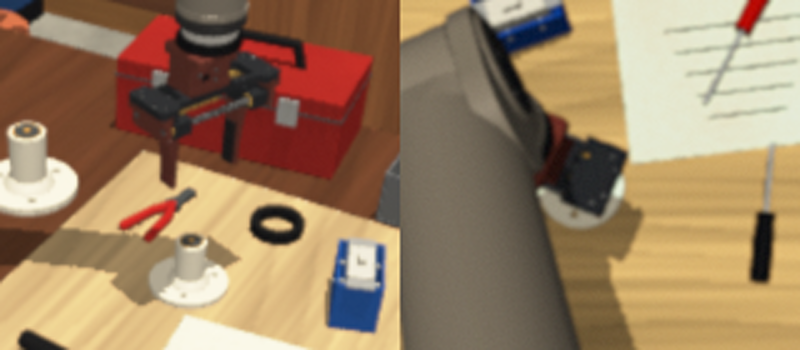

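Run:
```python
from h import *
s,M=st()
for n in('scene',):
    T=np.linalg.inv(C[n]['T']); 
    for k in(-.0437,-.0575,.0437,.0575):
        c=T@np.r_[s['eef_pos']+k*M[:,1],1]; print(k,(C[n]['intrinsics']@c[:3]/c[2]).round(1),c[2])
d=np.load('pics/scene2.npz')['d']
for u,v in((297,133),(297,131),(323,123),(323,121),(297,125)): 
    o,r=ray('scene',u,v); print(u,v,d[v,u],o+r*d[v,u])
a=np.load('pics/scene2.npz')['im'][95:145,280:340]
cv2.imwrite('pics/z3.png',cv2.resize(a,(720,600),interpolation=cv2.INTER_NEAREST))
```

```text
t1.58 p [0.5285 0.2162 0.159 ] F [ 0.2 -0.3  0.1] T [-0.01  0.01 -0.01] w0.0873 q6 0.74 tilt [-0.05  0.01] yaw(y axis) 66.90
-0.0437 [297.4 140.5   1. ] 1.342828219615713
-0.0575 [293.8 142.    1. ] 1.3370427354332217
0.0437 [319.2 131.4   1. ] 1.379469619438158
0.0575 [322.5 130.    1. ] 1.3852551036206493
297 133 1.3118994 [0.51434633 0.16462821 0.19358302]
297 131 1.3044003 [0.51517353 0.1622072  0.20221163]
323 123 1.3487741 [0.5571779  0.25282764 0.19532182]
323 121 1.3433627 [0.5569235  0.2518572  0.20284955]
297 125 1.2966223 [0.51211126 0.16609638 0.21990137]
```

View pics/z3.png

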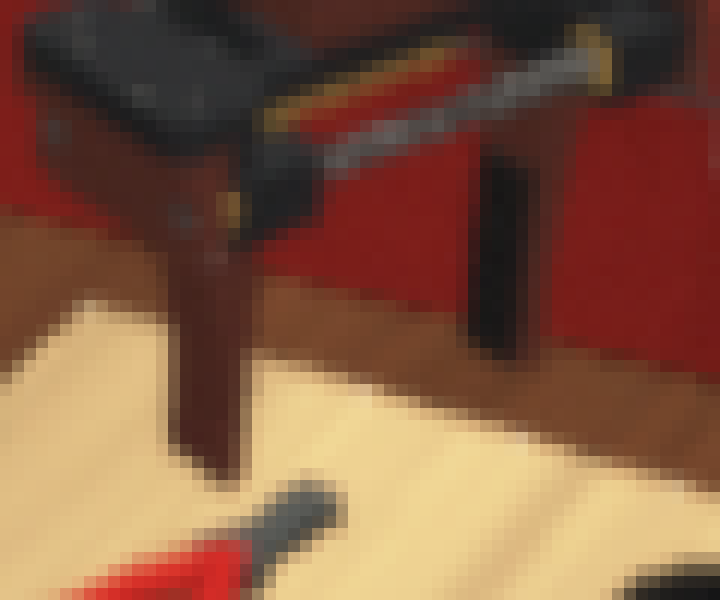

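Run:
```python
from h import *
d=np.load('pics/scene2.npz')['d']
for u,v in((306,156),(300,155),(306,178),(340,200),(230,180),(298,134),(298,135),(321,124)): 
    o,r=ray('scene',u,v); print(u,v,d[v,u],o+r*d[v,u])
print(manip.pinch_z, [a for a in dir(manip) if a[0]!='_'])
```

```text
306 156 1.4085919 [0.52704665 0.21295722 0.08399835]
300 155 1.5336242 [0.46508642 0.29675716 0.01327137]
306 178 1.4230354 [0.54632918 0.18410482 0.02138828]
340 200 1.3531322 [0.68059683 0.15272033 0.01211402]
230 180 1.4364854 [0.33464976 0.05625526 0.01203889]
298 134 1.3114176 [0.51806229 0.1642092  0.19153312]
298 135 1.6308459 [0.39883007 0.40586006 0.01261845]
321 124 1.3572819 [0.55014694 0.25465234 0.188541  ]
0.0187 ['MotionError', 'get_calibration', 'get_image', 'pinch_z', 'sense', 'sign_off']
```

```bash
python3 -m pendant '[{"hand":6,"travel":[1,-0.05,-0.05],"delta_rot":[0,0,0]},{"hand":6,"travel":[1,-0.05,-0.05],"delta_rot":[0,0,0]},{"hand":6,"travel":[1,0,0],"delta_rot":[0,0,0]},{"hand":6,"travel":[1,0,0],"delta_rot":[0,0,0]},{"hand":6,"travel":[1,0,0],"delta_rot":[0,0,0]},{"hand":6,"travel":[0,0,0],"delta_rot":[0,0,0]},{"hand":6,"travel":[0,0,0],"delta_rot":[0,0,0]},{"hand":6,"travel":[0,0,0],"delta_rot":[0,0,0]}]' 20
python3 - <<'E'
from h import *
st()
shot('scene','scene3')
a=np.load('pics/scene3.npz')['im'][105:185,260:360]
cv2.imwrite('pics/z4.png',cv2.resize(a,(750,600),interpolation=cv2.INTER_NEAREST))
s,M=st();n='scene'
T=np.linalg.inv(C[n]['T']); w=s['grip_width']/2
for k in(-w,w):
    c=T@np.r_[s['eef_pos']+k*M[:,1],1]; print(k,(C[n]['intrinsics']@c[:3]/c[2]).round(1),c[2])
E
```

```text
t: 2.25
eef_pos: [0.5279, 0.2155, 0.1094]
tool_rot: [0.316, 1.547, -0.316]
ft_force: [-0.3, -0.8, -0.4]
grip_width: 0.0603
t2.25 p [0.5279 0.2155 0.1094] F [-0.3 -0.8 -0.4] T [0.01 0.01 0.03] w0.0603 q6 0.75 tilt [0.01 0.  ] yaw(y axis) 66.92
t2.30 p [0.5281 0.2156 0.1097] F [-0.  -0.3  0.9] T [ 0.03 -0.06 -0.03] w0.0601 q6 0.75 tilt [0.04 0.02] yaw(y axis) 66.91
-0.03005990124424138 [299.8 152.3   1. ] 1.3804741012510213
0.03005990124424138 [314.4 145.9   1. ] 1.4056537328421164
```

View pics/z4.png

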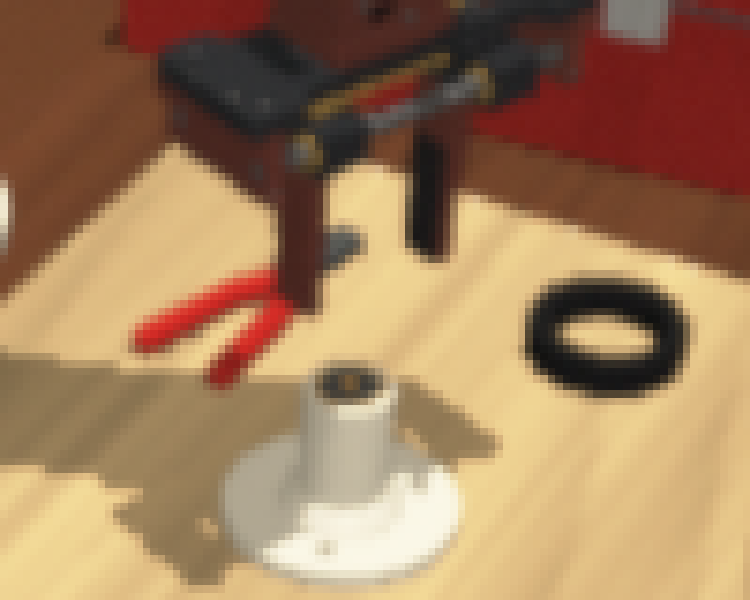

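```bash
python3 -m pendant '[{"hand":8,"travel":[0,0,0],"delta_rot":[0,0,0]},{"hand":8,"travel":[0,0,0],"delta_rot":[0,0,0]},{"hand":8,"travel":[1.2,0,0],"delta_rot":[0,0,0]},{"hand":8,"travel":[1.2,0,0],"delta_rot":[0,0,0]},{"hand":8,"travel":[1.2,0,0],"delta_rot":[0,0,0]},{"hand":8,"travel":[1.2,0,0],"delta_rot":[0,0,0]},{"hand":8,"travel":[1.2,0,0],"delta_rot":[0,0,0]},{"hand":8,"travel":[0.4,0,0],"delta_rot":[0,0,0]}]' 20
python3 - <<'E'
from h import *
s,M=st()
shot('scene','scene4')
a=np.load('pics/scene4.npz')['im'][115:195,260:360]
cv2.imwrite('pics/z5.png',cv2.resize(a,(750,600),interpolation=cv2.INTER_NEAREST))
d=np.load('pics/scene4.npz')['d']
s,M=st();n='scene'
T=np.linalg.inv(C[n]['T']); w=s['grip_width']/2
for k in(-w,w):
    c=T@np.r_[s['eef_pos']+k*M[:,1],1]; print(k,(C[n]['intrinsics']@c[:3]/c[2]).round(1),c[2])
E
```

```text
t: 2.97
eef_pos: [0.5261, 0.2147, 0.0426]
tool_rot: [0.314, 1.55, -0.318]
ft_force: [-0.1, 0.7, -0.6]
grip_width: 0.0801
t2.97 p [0.5261 0.2147 0.0426] F [-0.1  0.7 -0.6] T [ 0.01  0.05 -0.04] w0.0801 q6 0.77 tilt [-0.19 -0.1 ] yaw(y axis) 66.93
t3.02 p [0.5262 0.2147 0.0428] F [-0.2 -0.5 -0.4] T [-0.    0.02 -0.01] w0.0802 q6 0.77 tilt [-0.19 -0.11] yaw(y axis) 66.92
-0.0400926939735714 [295.6 170.2   1. ] 1.4200042562346766
0.0400926939735714 [314.6 161.7   1. ] 1.4537876340530995
```

View pics/z5.png

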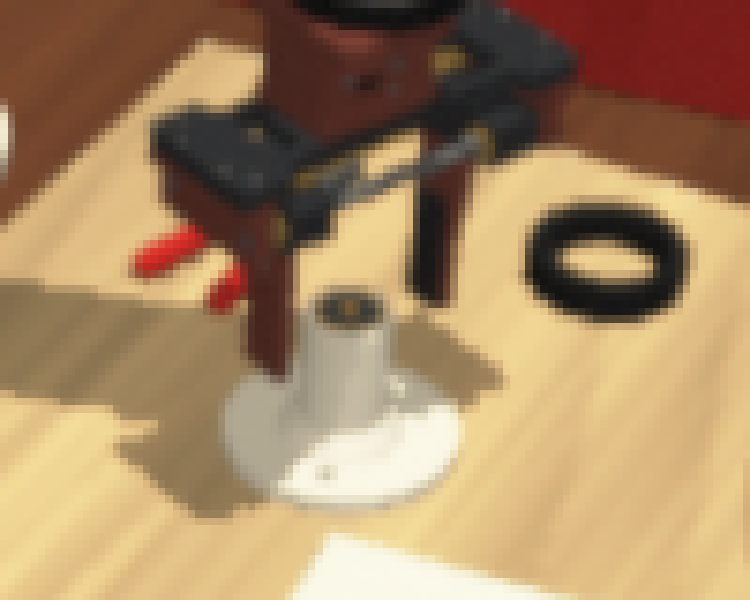

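```bash
python3 -m pendant '[{"hand":8,"travel":[0.4,0,0],"delta_rot":[0,0,0]},{"hand":8,"travel":[0.4,0,0],"delta_rot":[0,0,0]},{"hand":3.5,"travel":[0,0,0],"delta_rot":[0,0,0]},{"hand":3.5,"travel":[0,0,0],"delta_rot":[0,0,0]},{"hand":3.5,"travel":[0,0,0],"delta_rot":[0,0,0]},{"hand":3.5,"travel":[0,0,0],"delta_rot":[0,0,0]},{"hand":3.5,"travel":[0,0,0],"delta_rot":[0,0,0]},{"hand":3.5,"travel":[0,0,0],"delta_rot":[0,0,0]}]' 25
python3 - <<'E'
from h import *
s,M=st()
E
```

```text
t: 3.68
eef_pos: [0.5278, 0.2155, 0.0376]
tool_rot: [0.316, 1.547, -0.316]
ft_force: [0.1, 0.8, -0.8]
grip_width: 0.0437
t3.68 p [0.5278 0.2155 0.0376] F [ 0.1  0.8 -0.8] T [-0.01 -0.    0.01] w0.0437 q6 0.77 tilt [0.02 0.02] yaw(y axis) 66.92
```

```bash
python3 -m pendant '[{"hand":3.5,"travel":[0,0,0],"delta_rot":[0,0,0]},{"hand":3.5,"travel":[0,0,0],"delta_rot":[0,0,0]},{"hand":3.5,"travel":[0,0,0],"delta_rot":[0,0,0]},{"hand":3.5,"travel":[0,0,0],"delta_rot":[0,0,0]},{"hand":3.5,"travel":[-0.5,0,0],"delta_rot":[0,0,0]},{"hand":3.5,"travel":[-1,0,0],"delta_rot":[0,0,0]},{"hand":3.5,"travel":[-1,0,0],"delta_rot":[0,0,0]},{"hand":3.5,"travel":[-1,0,0],"delta_rot":[0,0,0]}]' 30
python3 - <<'E'
from h import *
s,M=st()
shot('scene','scene5')
a=np.load('pics/scene5.npz')['im'][105:185,260:360]
cv2.imwrite('pics/z6.png',cv2.resize(a,(750,600),interpolation=cv2.INTER_NEAREST))
s,M=st()
E
```

```text
t: 4.35
eef_pos: [0.5278, 0.2155, 0.0735]
tool_rot: [0.316, 1.547, -0.316]
ft_force: [-0.7, -0.1, -2.9]
grip_width: 0.0393
t4.35 p [0.5278 0.2155 0.0735] F [-0.7 -0.1 -2.9] T [ 0.04 -0.08 -0.02] w0.0393 q6 0.76 tilt [0.01 0.01] yaw(y axis) 66.92
t4.40 p [0.5291 0.2161 0.0755] F [ 0.3  0.2 -0.7] T [ 0.03 -0.04 -0.02] w0.0396 q6 0.76 tilt [0.18 0.1 ] yaw(y axis) 66.91
```

View pics/z6.png

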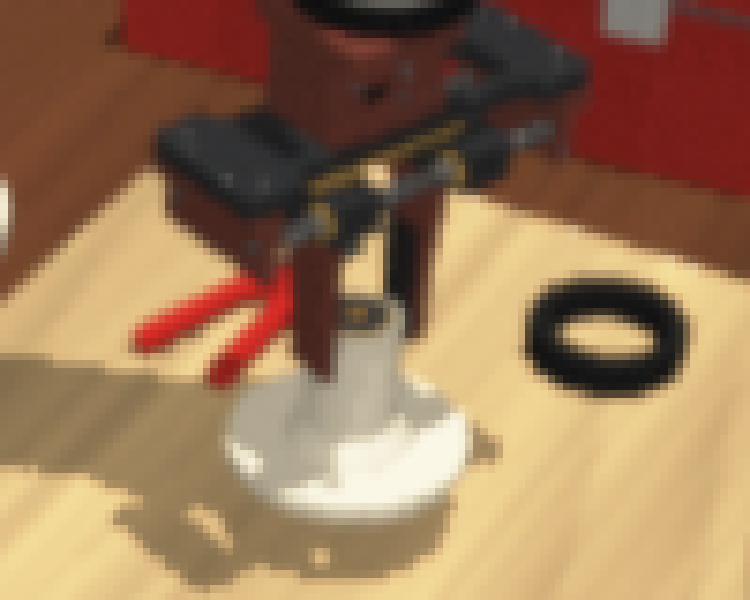

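```bash
python3 -m pendant '[{"hand":3.5,"travel":[-0.7,0,0],"delta_rot":[6.6,0,0]},{"hand":3.5,"travel":[-0.7,0,0],"delta_rot":[6.6,0,0]},{"hand":3.5,"travel":[-0.7,0,0],"delta_rot":[6.6,0,0]},{"hand":3.5,"travel":[-0.7,0,0],"delta_rot":[6.6,0,0]},{"hand":3.5,"travel":[-0.7,0,0],"delta_rot":[6.6,0,0]},{"hand":3.5,"travel":[-0.7,0,0],"delta_rot":[6.6,0,0]},{"hand":3.5,"travel":[-0.7,0,0],"delta_rot":[6.6,0,0]},{"hand":3.5,"travel":[-0.6,0,0],"delta_rot":[6.6,0,0]}]' 50
python3 -m pendant '[{"hand":3.5,"travel":[0,0,0],"delta_rot":[6.5,0,0]},{"hand":3.5,"travel":[0,0,0],"delta_rot":[0,0,0]},{"hand":3.5,"travel":[0,0,0],"delta_rot":[0,0,0]},{"hand":3.5,"travel":[0,0,0],"delta_rot":[0,0,0]},{"hand":3.5,"travel":[0,0,0],"delta_rot":[0,0,0]},{"hand":3.5,"travel":[0,0,0],"delta_rot":[0,0,0]},{"hand":3.5,"travel":[0,0,0],"delta_rot":[0,0,0]},{"hand":3.5,"travel":[0,0,0],"delta_rot":[0,0,0]}]'
python3 - <<'E'
from h import *
go([.5335,-.1412,.14])
E
```

```text
t: 5.07
eef_pos: [0.5278, 0.2157, 0.1284]
tool_rot: [1.031, 1.314, -1.029]
ft_force: [-1.6, 0.1, -2.3]
grip_width: 0.0391
t: 5.73
eef_pos: [0.5276, 0.2153, 0.1273]
tool_rot: [1.11, 1.269, -1.11]
ft_force: [-0.8, 0.2, -1.7]
grip_width: 0.039
t5.73 p [0.5276 0.2153 0.1273] F [-0.8  0.2 -1.7] T [-0.06  0.09 -0.01] w0.0390 q6 -0.17 tilt [-0.01 -0.  ] yaw(y axis) 7.65
travel cm [-1.27 -4.16 35.41]
```

```bash
python3 -m pendant '[{"hand":3.5,"travel":[-0.2,-0.3,2],"delta_rot":[0,0,0]},{"hand":3.5,"travel":[-0.2,-0.35,2.5],"delta_rot":[0,0,0]},{"hand":3.5,"travel":[-0.2,-0.35,2.5],"delta_rot":[0,0,0]},{"hand":3.5,"travel":[-0.2,-0.35,2.5],"delta_rot":[0,0,0]},{"hand":3.5,"travel":[-0.2,-0.35,2.5],"delta_rot":[0,0,0]},{"hand":3.5,"travel":[-0.2,-0.3,2.5],"delta_rot":[0,0,0]},{"hand":3.5,"travel":[0,-0.3,2.5],"delta_rot":[0,0,0]},{"hand":3.5,"travel":[0,-0.3,2.5],"delta_rot":[0,0,0]}]'
python3 -m pendant '[{"hand":3.5,"travel":[0,-0.3,2.5],"delta_rot":[0,0,0]},{"hand":3.5,"travel":[0,-0.3,2.5],"delta_rot":[0,0,0]},{"hand":3.5,"travel":[0,-0.3,2.5],"delta_rot":[0,0,0]},{"hand":3.5,"travel":[0,-0.3,2.5],"delta_rot":[0,0,0]},{"hand":3.5,"travel":[0,-0.2,2.5],"delta_rot":[0,0,0]},{"hand":3.5,"travel":[0,-0.16,2.2],"delta_rot":[0,0,0]},{"hand":3.5,"travel":[0,0,1.21],"delta_rot":[0,0,0]},{"hand":3.5,"travel":[0,0,0],"delta_rot":[0,0,0]}]'
python3 -m pendant '[{"hand":3.5,"travel":[0,0,0],"delta_rot":[0,0,0]},{"hand":3.5,"travel":[0,0,0],"delta_rot":[0,0,0]},{"hand":3.5,"travel":[0,0,0],"delta_rot":[0,0,0]},{"hand":3.5,"travel":[0,0,0],"delta_rot":[0,0,0]},{"hand":3.5,"travel":[0,0,0],"delta_rot":[0,0,0]},{"hand":3.5,"travel":[0,0,0],"delta_rot":[0,0,0]},{"hand":3.5,"travel":[0,0,0],"delta_rot":[0,0,0]},{"hand":3.5,"travel":[0,0,0],"delta_rot":[0,0,0]}]'
python3 - <<'E'
from h import *
go([.5335,-.1412,.14])
t,_=shot('top','top6');s,_=shot('scene','scene6')
z=lambda im,u,v,r:cv2.resize(im[v-r:v+r,u-r:u+r],(400,400),interpolation=cv2.INTER_CUBIC)
cv2.imwrite('pics/z7.png',np.hstack([z(t,314,165,32),z(s,248,210,40)]))
E
```

```text
t: 6.4
eef_pos: [0.5278, 0.0175, 0.1396]
tool_rot: [1.111, 1.269, -1.11]
ft_force: [1.4, -0.1, -2.2]
grip_width: 0.0396
t: 7.07
eef_pos: [0.5333, -0.1443, 0.1396]
tool_rot: [1.113, 1.266, -1.114]
ft_force: [0.1, -0.6, -1.8]
grip_width: 0.0388
t: 7.73
eef_pos: [0.5334, -0.1409, 0.1394]
tool_rot: [1.111, 1.269, -1.11]
ft_force: [-1.3, 0.1, -2.0]
grip_width: 0.0395
t7.73 p [ 0.5334 -0.1409  0.1394] F [-1.3  0.1 -2. ] T [-0.08  0.1  -0.01] w0.0395 q6 0.51 tilt [0. 0.] yaw(y axis) 7.63
travel cm [-0.06  0.    0.03]
```

View pics/z7.png

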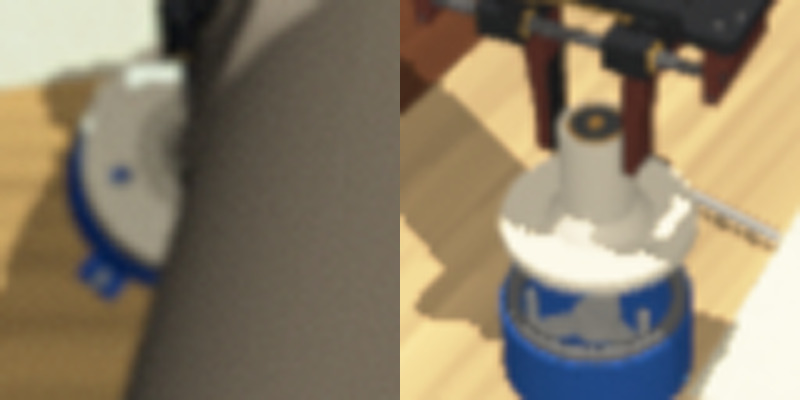

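Run:
```python
from h import *
s,M=st()
h=plane('top',300.8,160.8,.122); print(h)
for c in([.5345,-.1409],):
    d=h[:2]-c; print(np.hypot(*d),np.degrees(np.arctan2(d[1],d[0])))
im=np.load('pics/scene6.npz')['im']
u0,v0,r=248,210,40
z=cv2.resize(im[v0-r:v0+r,u0-r:u0+r],None,fx=8,fy=8,interpolation=cv2.INTER_CUBIC)
hsv=cv2.cvtColor(z,cv2.COLOR_BGR2HSV)
cv2.imwrite('pics/m3.png',np.hstack([hsv[...,1],cv2.resize(z[...,2],None,fx=.25,fy=1)])[:600])
# predicted disc outline
T=np.linalg.inv(C['scene']['T']);P=[]
for zz in(.1138,.1218):
  c=T@np.r_[.5333,-.141,zz,1];print((C['scene']['intrinsics']@c[:3]/c[2]).round(2))
  for a in np.linspace(0,2*np.pi,100):
    c=T@np.r_[.5333+.052*np.cos(a),-.141+.052*np.sin(a),zz,1]; p=C['scene']['intrinsics']@c[:3]/c[2]; P.append(p[:2])
    q=((p[:2]-[u0-r,v0-r]+.5)*8-.5).astype(int); cv2.circle(z,tuple(q),1,(0,0,255) if zz<.12 else (0,255,0),-1)
for k in range(3):
  a=np.radians(-12.6+120*k); 
  for zz in(.076,):
    c=T@np.r_[.5333+.036*np.cos(a),-.141+.036*np.sin(a),zz,1]; p=C['scene']['intrinsics']@c[:3]/c[2]; q=((p[:2]-[u0-r,v0-r]+.5)*8-.5).astype(int); cv2.circle(z,tuple(q),4,(0,255,255),-1)
cv2.imwrite('pics/m3.png',z[100:640,50:600])
```

```text
t7.83 p [ 0.5334 -0.1411  0.1394] F [-0.3 -1.  -2. ] T [-0.05  0.06 -0.03] w0.0388 q6 0.51 tilt [-0.  0.] yaw(y axis) 7.62
[ 0.52483437 -0.10326759  0.122     ]
0.03885386636584347 104.40466907874803
[247.   214.74   1.  ]
[246.92 212.54   1.  ]
```

View pics/m3.png

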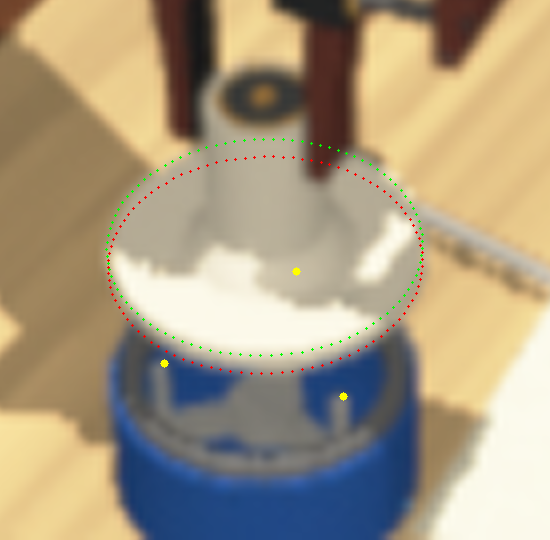

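```bash
python3 -m pendant '[{"hand":3.5,"travel":[0.6,0,0],"delta_rot":[0,0,0]},{"hand":3.5,"travel":[0.7,0,0],"delta_rot":[0,0,0]},{"hand":3.5,"travel":[0.7,0,0],"delta_rot":[0,0,0]},{"hand":3.5,"travel":[0.7,0,0],"delta_rot":[0,0,0]},{"hand":3.5,"travel":[0.6,0,0],"delta_rot":[0,0,0]},{"hand":3.5,"travel":[0.2,0,0],"delta_rot":[0,0,0]},{"hand":3.5,"travel":[0.1,0,0],"delta_rot":[0,0,0]},{"hand":3.5,"travel":[0.1,0,0],"delta_rot":[0,0,0]}]'
python3 -m pendant '[{"hand":3.5,"travel":[0.1,0,0],"delta_rot":[0,0,0]},{"hand":3.5,"travel":[0.1,0,0],"delta_rot":[0,0,0]},{"hand":3.5,"travel":[0.1,0,0],"delta_rot":[0,0,0]},{"hand":3.5,"travel":[0.1,0,0],"delta_rot":[0,0,0]},{"hand":3.5,"travel":[0,0,0],"delta_rot":[0,0,0]},{"hand":3.5,"travel":[0,0,0],"delta_rot":[0,0,0]},{"hand":3.5,"travel":[0,0,0],"delta_rot":[0,0,0]},{"hand":3.5,"travel":[0,0,0],"delta_rot":[0,0,0]}]'
python3 - <<'E'
from h import *
go([.5335,-.1412,.094])
E
```

```text
t: 8.5
eef_pos: [0.5334, -0.1412, 0.1022]
tool_rot: [1.111, 1.269, -1.111]
ft_force: [0.0, -0.7, -2.5]
grip_width: 0.0391
t: 9.17
eef_pos: [0.5333, -0.1414, 0.0984]
tool_rot: [1.111, 1.269, -1.111]
ft_force: [-0.8, -2.0, -0.4]
grip_width: 0.0387
t9.17 p [ 0.5333 -0.1414  0.0984] F [-0.8 -2.  -0.4] T [-0.48  0.3  -0.05] w0.0387 q6 0.54 tilt [-0.   -0.02] yaw(y axis) 7.60
travel cm [ 0.44  0.03 -0.02]
```

```bash
python3 -m pendant '[{"hand":3.5,"travel":[0,0,0.05],"delta_rot":[0,0,0]},{"hand":3.5,"travel":[0,0,0.05],"delta_rot":[0,0,0]},{"hand":3.5,"travel":[0,0,0],"delta_rot":[0,0,0]},{"hand":3.5,"travel":[0,0,0],"delta_rot":[0,0,0]},{"hand":3.5,"travel":[0.1,0,0],"delta_rot":[0,0,0]},{"hand":3.5,"travel":[0.1,0,0],"delta_rot":[0,0,0]},{"hand":3.5,"travel":[0,0,0],"delta_rot":[0,0,0]},{"hand":3.5,"travel":[0,0,0],"delta_rot":[0,0,0]}]'
python3 - <<'E'
from h import *
go([.5335,-.1412,.094])
t,_=shot('top','top7');s,_=shot('scene','scene7')
z=lambda im,u,v,r:cv2.resize(im[v-r:v+r,u-r:u+r],(400,400),interpolation=cv2.INTER_CUBIC)
cv2.imwrite('pics/z8.png',np.hstack([z(t,314,165,32),z(s,248,220,32)]))
st()
E
```

```text
t: 9.83
eef_pos: [0.5333, -0.1421, 0.0961]
tool_rot: [1.11, 1.269, -1.111]
ft_force: [-0.4, -2.2, -2.6]
grip_width: 0.0389
t9.83 p [ 0.5333 -0.1421  0.0961] F [-0.4 -2.2 -2.6] T [-0.47  0.36 -0.05] w0.0389 q6 0.55 tilt [-0.03 -0.01] yaw(y axis) 7.61
travel cm [ 0.21  0.03 -0.09]
t9.93 p [ 0.5333 -0.1421  0.0962] F [-0.7 -2.1 -2.9] T [-0.51  0.34 -0.06] w0.0391 q6 0.55 tilt [-0.02 -0.  ] yaw(y axis) 7.61
```

View pics/z8.png

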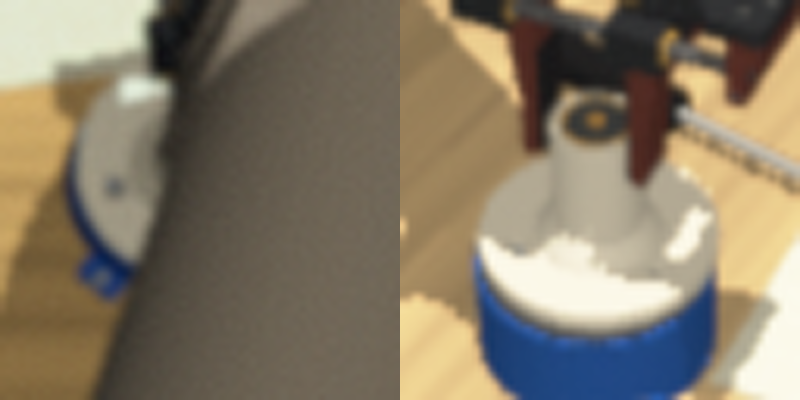

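```bash
python3 -m pendant '[{"hand":3.5,"travel":[0,-0.05,0.05],"delta_rot":[0,0,0]},{"hand":3.5,"travel":[0,0,0.05],"delta_rot":[0,0,0]},{"hand":3.5,"travel":[0,0,0.05],"delta_rot":[0,0,0]},{"hand":3.5,"travel":[0,0,0],"delta_rot":[0,0,0]},{"hand":3.5,"travel":[0,0,0],"delta_rot":[0,0,0]},{"hand":3.5,"travel":[0,0,0],"delta_rot":[0,0,0]},{"hand":3.5,"travel":[0,0,0],"delta_rot":[0,0,0]},{"hand":3.5,"travel":[0,0,0],"delta_rot":[0,0,0]}]'
python3 - <<'E'
from h import *
go([.5335,-.1412,.094])
E
```

```text
t: 10.6
eef_pos: [0.5334, -0.1435, 0.0964]
tool_rot: [1.111, 1.269, -1.11]
ft_force: [-0.5, -0.3, -2.1]
grip_width: 0.0391
t10.60 p [ 0.5334 -0.1435  0.0964] F [-0.5 -0.3 -2.1] T [-0.02  0.01  0.06] w0.0391 q6 0.55 tilt [0.01 0.  ] yaw(y axis) 7.63
travel cm [ 0.24  0.04 -0.23]
```

```bash
python3 -m pendant '[{"hand":3.5,"travel":[0.1,0,0.03],"delta_rot":[0,0,0]},{"hand":3.5,"travel":[0.1,0,0],"delta_rot":[0,0,0]},{"hand":3.5,"travel":[0.1,0,0],"delta_rot":[0,0,0]},{"hand":3.5,"travel":[0.1,0,0],"delta_rot":[0,0,0]},{"hand":3.5,"travel":[0.1,0,0],"delta_rot":[0,0,0]},{"hand":3.5,"travel":[0.05,0,0],"delta_rot":[0,0,0]},{"hand":3.5,"travel":[0,0,0],"delta_rot":[0,0,0]},{"hand":3.5,"travel":[0,0,0],"delta_rot":[0,0,0]}]'
python3 - <<'E'
from h import *
go([.5335,-.1412,.0876])
E
```

```text
t: 11.27
eef_pos: [0.5333, -0.1439, 0.091]
tool_rot: [1.111, 1.269, -1.111]
ft_force: [-1.9, 0.6, 2.7]
grip_width: 0.039
t11.27 p [ 0.5333 -0.1439  0.091 ] F [-1.9  0.6  2.7] T [0.14 0.51 0.  ] w0.0390 q6 0.56 tilt [0.   0.01] yaw(y axis) 7.62
travel cm [ 0.34  0.06 -0.27]
```

```bash
python3 -m pendant '[{"hand":3.5,"travel":[0.05,-0.05,0],"delta_rot":[0,0,0]},{"hand":3.5,"travel":[0.05,0,0],"delta_rot":[0,0,0]},{"hand":3.5,"travel":[0.05,0,0],"delta_rot":[0,0,0]},{"hand":3.5,"travel":[0.05,0,0],"delta_rot":[0,0,0]},{"hand":3.5,"travel":[0,0,0],"delta_rot":[0,0,0]},{"hand":3.5,"travel":[0,0,0],"delta_rot":[0,0,0]},{"hand":3.5,"travel":[0,0,0],"delta_rot":[0,0,0]},{"hand":3.5,"travel":[0,0,0],"delta_rot":[0,0,0]}]'
python3 - <<'E'
from h import *
go([.5335,-.1412,.0876])
E
```

```text
t: 11.93
eef_pos: [0.5332, -0.144, 0.0889]
tool_rot: [1.111, 1.269, -1.11]
ft_force: [1.6, 0.5, 1.9]
grip_width: 0.0393
t11.93 p [ 0.5332 -0.144   0.0889] F [1.6 0.5 1.9] T [ 0.16 -0.23 -0.05] w0.0393 q6 0.56 tilt [ 0.04 -0.01] yaw(y axis) 7.63
travel cm [ 0.13  0.07 -0.27]
```

```bash
python3 -m pendant '[{"hand":3.5,"travel":[0.05,0,0],"delta_rot":[0,0,0]},{"hand":3.5,"travel":[0.05,0,0],"delta_rot":[0,0,0]},{"hand":3.5,"travel":[0,0,0],"delta_rot":[0,0,0]},{"hand":3.5,"travel":[0,0,0],"delta_rot":[0,0,0]},{"hand":3.5,"travel":[0,0,0],"delta_rot":[0,0,0]},{"hand":3.5,"travel":[0,0,0],"delta_rot":[0,0,0]},{"hand":3.5,"travel":[0,0,0],"delta_rot":[0,0,0]},{"hand":3.5,"travel":[0,0,0],"delta_rot":[0,0,0]}]'
python3 - <<'E'
from h import *
go([.5335,-.1412,.0876])
E
python3 -m pendant '[{"hand":3.5,"travel":[0.04,0,0],"delta_rot":[0,0,0]},{"hand":3.5,"travel":[0,0,0],"delta_rot":[0,0,0]},{"hand":3.5,"travel":[0,0,0],"delta_rot":[0,0,0]},{"hand":3.5,"travel":[0,0,0],"delta_rot":[0,0,0]},{"hand":3.5,"travel":[0,0,0],"delta_rot":[0,0,0]},{"hand":3.5,"travel":[0,0,0],"delta_rot":[0,0,0]},{"hand":3.5,"travel":[0,0,0],"delta_rot":[0,0,0]},{"hand":3.5,"travel":[0,0,0],"delta_rot":[0,0,0]}]'
python3 - <<'E'
from h import *
go([.5335,-.1412,.0876])
E
```

```text
t: 12.6
eef_pos: [0.533, -0.144, 0.0879]
tool_rot: [1.111, 1.269, -1.11]
ft_force: [3.1, 1.5, 3.5]
grip_width: 0.0389
t12.60 p [ 0.533  -0.144   0.0879] F [3.1 1.5 3.5] T [ 0.14 -0.62 -0.04] w0.0389 q6 0.56 tilt [ 0.02 -0.  ] yaw(y axis) 7.63
travel cm [ 0.03  0.09 -0.27]
t: 13.27
eef_pos: [0.533, -0.144, 0.0876]
tool_rot: [1.111, 1.269, -1.11]
ft_force: [4.5, 1.1, 3.9]
grip_width: 0.0391
t13.27 p [ 0.533  -0.144   0.0876] F [4.5 1.1 3.9] T [ 0.19 -0.84 -0.01] w0.0391 q6 0.56 tilt [ 0.03 -0.  ] yaw(y axis) 7.62
travel cm [-0.    0.09 -0.27]
```

```bash
python3 -m pendant '[{"hand":3.5,"travel":[0,0.05,0],"delta_rot":[0,0,0]},{"hand":3.5,"travel":[0.04,0,0],"delta_rot":[0,0,0]},{"hand":3.5,"travel":[0,0,0],"delta_rot":[0,0,0]},{"hand":3.5,"travel":[0,0,0],"delta_rot":[0,0,0]},{"hand":3.5,"travel":[0,0,0],"delta_rot":[0,0,0]},{"hand":3.5,"travel":[0,0,0],"delta_rot":[0,0,0]},{"hand":3.5,"travel":[0,0,0],"delta_rot":[0,0,0]},{"hand":3.5,"travel":[0,0,0],"delta_rot":[0,0,0]}]'
python3 - <<'E'
from h import *
go([.5335,-.1412,.0876])
t,_=shot('top','top8');s,_=shot('scene','scene8')
z=lambda im,u,v,r:cv2.resize(im[v-r:v+r,u-r:u+r],(400,400),interpolation=cv2.INTER_CUBIC)
cv2.imwrite('pics/z9.png',np.hstack([z(t,314,165,32),z(s,248,225,28)]))
st()
E
```

```text
t: 13.93
eef_pos: [0.5331, -0.144, 0.0875]
tool_rot: [1.111, 1.27, -1.111]
ft_force: [0.9, 1.6, 8.2]
grip_width: 0.039
t13.93 p [ 0.5331 -0.144   0.0875] F [0.9 1.6 8.2] T [ 0.3  -0.2  -0.02] w0.0390 q6 0.56 tilt [-0.02  0.02] yaw(y axis) 7.61
travel cm [-0.01  0.08 -0.27]
t14.03 p [ 0.5331 -0.144   0.0875] F [1.3 1.2 9.1] T [ 0.36 -0.15 -0.02] w0.0391 q6 0.56 tilt [-0.02  0.02] yaw(y axis) 7.61
```

View pics/z9.png

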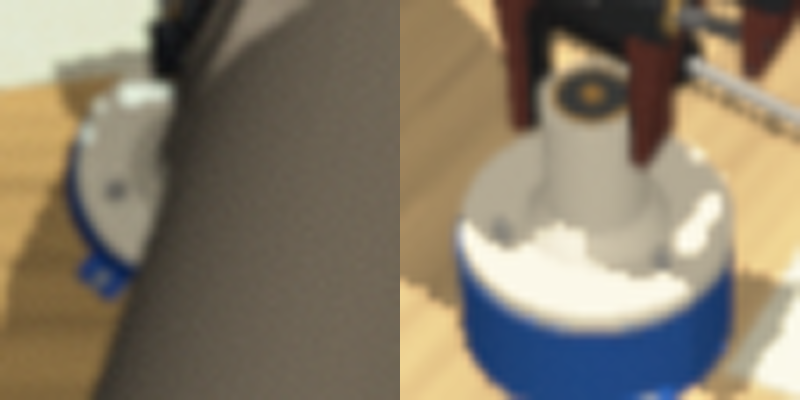

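```bash
python3 -m pendant '[{"hand":3.5,"travel":[0.04,0,0],"delta_rot":[0,0,0]},{"hand":3.5,"travel":[0.04,0,0],"delta_rot":[0,0,0]},{"hand":3.5,"travel":[0,0,0],"delta_rot":[0,0,0]},{"hand":3.5,"travel":[0,0,0],"delta_rot":[0,0,0]},{"hand":3.5,"travel":[0,0,0],"delta_rot":[0,0,0]},{"hand":3.5,"travel":[0,0,0],"delta_rot":[0,0,0]},{"hand":3.5,"travel":[0,0,0],"delta_rot":[0,0,0]},{"hand":3.5,"travel":[0,0,0],"delta_rot":[0,0,0]}]'
python3 - <<'E'
from h import *
st()
E
```

```text
t: 14.7
eef_pos: [0.5331, -0.144, 0.0874]
tool_rot: [1.111, 1.27, -1.111]
ft_force: [-1.5, 2.9, 16.7]
grip_width: 0.0389
t14.70 p [ 0.5331 -0.144   0.0874] F [-1.5  2.9 16.7] T [0.47 0.46 0.01] w0.0389 q6 0.56 tilt [-0.01  0.05] yaw(y axis) 7.60
```

```bash
python3 -m pendant '[{"hand":3.5,"travel":[-0.05,0,0],"delta_rot":[0,0,0]},{"hand":3.5,"travel":[-0.05,0,0],"delta_rot":[0,0,0]},{"hand":3.5,"travel":[0,0,0],"delta_rot":[0,0,0]},{"hand":3.5,"travel":[0,0,0],"delta_rot":[0,0,0]},{"hand":8.5,"travel":[0,0,0],"delta_rot":[0,0,0]},{"hand":8.5,"travel":[0,0,0],"delta_rot":[0,0,0]},{"hand":8.5,"travel":[0,0,0],"delta_rot":[0,0,0]},{"hand":8.5,"travel":[0,0,0],"delta_rot":[0,0,0]}]'
python3 -m pendant '[{"hand":8.5,"travel":[0,0,0],"delta_rot":[0,0,0]},{"hand":8.5,"travel":[0,0,0],"delta_rot":[0,0,0]},{"hand":8.5,"travel":[-1,0,0],"delta_rot":[0,0,0]},{"hand":8.5,"travel":[-1.5,0,0],"delta_rot":[0,0,0]},{"hand":8.5,"travel":[-1.5,0,0],"delta_rot":[0,0,0]},{"hand":8.5,"travel":[-1.5,0,0],"delta_rot":[0,0,0]},{"hand":8.5,"travel":[-1.5,0,0],"delta_rot":[0,0,0]},{"hand":8.5,"travel":[-1.5,0,0],"delta_rot":[0,0,0]}]'
python3 -m pendant '[{"hand":8.5,"travel":[-1,0,-3],"delta_rot":[0,0,0]},{"hand":8.5,"travel":[-1,0,-3],"delta_rot":[0,0,0]},{"hand":8.5,"travel":[-1,0,-3],"delta_rot":[0,0,0]},{"hand":8.5,"travel":[0,0,-3],"delta_rot":[0,0,0]},{"hand":8.5,"travel":[0,0,-3],"delta_rot":[0,0,0]},{"hand":8.5,"travel":[0,0,-3],"delta_rot":[0,0,0]},{"hand":8.5,"travel":[0,0,-3],"delta_rot":[0,0,0]},{"hand":8.5,"travel":[0,0,-3],"delta_rot":[0,0,0]}]'
python3 -m pendant '[{"hand":8.5,"travel":[0,0,-3],"delta_rot":[0,0,0]},{"hand":8.5,"travel":[0,0,-3],"delta_rot":[0,0,0]},{"hand":8.5,"travel":[0,0,-2],"delta_rot":[0,0,0]},{"hand":8.5,"travel":[0,0,-1],"delta_rot":[0,0,0]},{"hand":8.5,"travel":[0,0,0],"delta_rot":[0,0,0]},{"hand":8.5,"travel":[0,0,0],"delta_rot":[0,0,0]},{"hand":8.5,"travel":[0,0,0],"delta_rot":[0,0,0]},{"hand":8.5,"travel":[0,0,0],"delta_rot":[0,0,0]}]'
python3 - <<'E'
from h import *
st()
t,_=shot('top','top9');s,_=shot('scene','scene9')
z=lambda im,u,v,r:cv2.resize(im[v-r:v+r,u-r:u+r],(400,400),interpolation=cv2.INTER_CUBIC)
cv2.imwrite('pics/za.png',np.hstack([z(t,311,161,25),z(s,248,225,28)]))
E
```

```text
t: 15.37
eef_pos: [0.532, -0.144, 0.0865]
tool_rot: [1.11, 1.271, -1.112]
ft_force: [-0.2, 0.1, 0.2]
grip_width: 0.0621
t: 16.03
eef_pos: [0.5332, -0.1441, 0.1737]
tool_rot: [1.111, 1.269, -1.111]
ft_force: [-0.8, 0.2, 0.6]
grip_width: 0.0851
t: 16.7
eef_pos: [0.5011, 0.0952, 0.2032]
tool_rot: [1.112, 1.269, -1.11]
ft_force: [-0.1, -0.2, 0.3]
grip_width: 0.0849
t: 17.37
eef_pos: [0.4899, 0.1812, 0.2024]
tool_rot: [1.113, 1.267, -1.113]
ft_force: [0.3, -0.5, 0.1]
grip_width: 0.0846
t17.37 p [0.4899 0.1812 0.2024] F [ 0.3 -0.5  0.1] T [-0.1   0.01 -0.01] w0.0846 q6 -0.24 tilt [ 0.01 -0.02] yaw(y axis) 7.45
```

View pics/za.png

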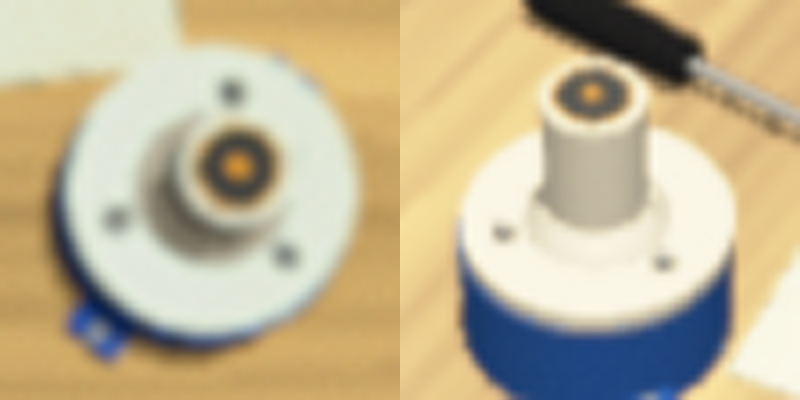

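View pics/top9.png

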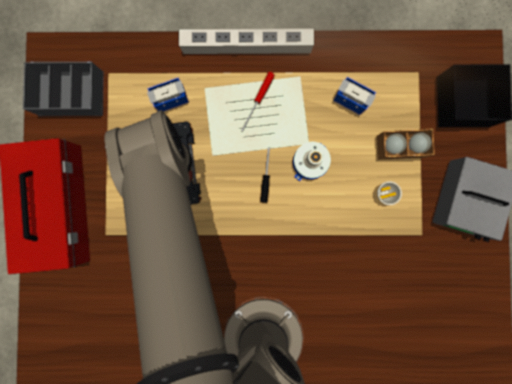

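Run:
```python
from h import *
S=np.load('pics/scene9.npz');d=S['d'];im=S['im']
for u,v in((248,209),(247,210),(236,215),(248,245),(260,243),(270,233),(232,222),(235,228),(235,229),(234,228)):
    o,r=ray('scene',u,v); print(u,v,im[v,u],(o+r*d[v,u]).round(4))
a=np.vstack([d[210:240,226:276]]);pts=[]
for u in range(226,276):
  for v in range(205,255):
    o,r=ray('scene',u,v); pts.append((*(o+r*d[v,u]),u,v))
P=np.array(pts);rr=np.hypot(P[:,0]-.5325,P[:,1]+.1425)
k=(rr>.03)&(rr<.05)&(P[:,2]>.055);print('disc top z',np.median(P[k,2]),np.percentile(P[k,2],[5,95]))
A=np.c_[P[k,:2]-[.533,-.142],np.ones(k.sum())]; print('plane',np.linalg.lstsq(A,P[k,2],rcond=None)[0])
k=(rr<.012)&(P[:,2]>.1);print('neck top',np.median(P[k,2]))
z=im[205:255,222:278];cv2.imwrite('pics/zb.png',cv2.resize(z,(672,600),interpolation=cv2.INTER_NEAREST))
t=np.load('pics/top9.npz')['im']
u,v,r=311,161,24;z=cv2.resize(t[v-r:v+r,u-r:u+r],None,fx=8,fy=8,interpolation=cv2.INTER_CUBIC);h=cv2.cvtColor(z,cv2.COLOR_BGR2HSV)
m=((h[...,1]<60)&(h[...,2]>110)).astype(np.uint8)*255; m=cv2.morphologyEx(m,cv2.MORPH_OPEN,np.ones((25,25)))
m[:,:0]=0
c,_=cv2.findContours(m,cv2.RETR_EXTERNAL,cv2.CHAIN_APPROX_NONE);c=max(c,key=lambda c:cv2.contourArea(c))[:,0]
Q=(c+.5)/8-.5+[u-r,v-r];W=np.array([plane('top',*p,.069) for p in Q]);print('disc top view',circ(W))
for q in((232,92),(115,218),(285,256)):
  p=plane('top',(q[0]+.5)/8-.5+286,(q[1]+.5)/8-.5+136,.07);print(p)
for q in((500-400,233),(664-400,263)):
  p=plane('scene',(q[0]+.5)/400*56-.5+220,(q[1]+.5)/400*56-.5+197,.07);print('S',p)
```

```text
248 209 [ 81 109 130] [ 0.5348 -0.1376  0.1325]
247 210 [ 80 140 185] [ 0.5359 -0.144   0.1345]
236 215 [158 221 244] [ 0.4455 -0.0714  0.0128]
248 245 [131  71  32] [ 0.5628 -0.1841  0.053 ]
260 243 [122  66  30] [ 0.5826 -0.1558  0.046 ]
270 233 [143 207 236] [ 0.5706 -0.0832  0.0142]
232 222 [230 247 250] [ 0.4877 -0.1486  0.0699]
235 228 [199 224 230] [ 0.5101 -0.1664  0.0736]
235 229 [163 185 193] [ 0.5109 -0.1678  0.0715]
234 228 [194 213 219] [ 0.5102 -0.171   0.0777]
disc top z 0.07108557848319952 [0.0677534  0.07391847]
plane [-0.00439029  0.01094696  0.07108697]
neck top 0.13414575418924102
disc top view (array([ 0.54450549, -0.13081173]), np.float64(0.0592470290618511))
[ 0.57089504 -0.14917009  0.07      ]
[ 0.52511117 -0.10664384  0.07      ]
[ 0.51131495 -0.1678617   0.07      ]
S [ 0.50716429 -0.16924752  0.07      ]
S [ 0.56822944 -0.15001483  0.07      ]
```

View pics/zb.png

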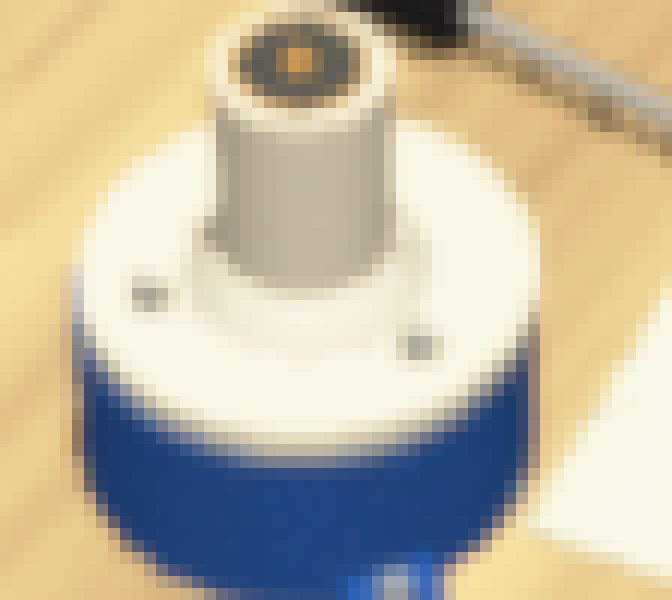

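Run:
```python
from h import *
print(manip.sign_off())
```

```text
the job is handed in; nothing more can be done
None
```

The small lampholder is seated on the round blue box with the studs through its holes, released, and the job is handed in at about 17.5 s. I gripped it by the neck, turned it about 59°, lowered it onto the studs and pressed the ring down to its hard stop. The largest net push I read was about 19 N, with a limit of 40 N.

**Checks that passed:**
- **Height:** By depth image, the neck top rose 50.1 mm from its place on the board. That puts the underside at about 0.062 m, level with the rim.
- **Hard stop:** The tool stopped at 0.0874 m; I had expected about 0.0876 m for fully home.
- **Studs:** A stud tip shows in one hole, about 6 to 7 mm above the base. The third hole's place matches in the top view, but the neck hides it in the other.
- **Upright and centred:** The base is level to under 1°, and its holes are centred about 1.3 mm from the ring and studs.

**Checks that disagreed or failed:**
- **Finger length:** In the images the fingertips sat about 20 mm above the reported tool point. I worked from heights measured relative to the grasp, so this did not affect the fit.
- **Camera offset:** The two cameras differ by about 2.4 mm in x; I averaged them.
- **Position correction:** The first position was off, mostly in y. I moved about 2.5 mm while lowering, until the sideways force was gone.
- **Circle fit:** My last automatic fit of the base outline failed (radius 59 mm instead of 52 mm), so I judged centring from the holes.
- **Other items:** The arm hid the pliers and tape in the last full top view. I did not check them again, but the gripper came close to nothing except the lampholder and the box.

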